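# Put the loupe away in the carousel's blue compartment

## Robot

A 6-joint arm with a two-finger parallel gripper is mounted at the origin on a cart in front of the work surface, level with it; the furniture and walls round the work are solid. World frame = base frame: x ahead of the robot, y to its left, z up, the work surface at z = 0. Lengths are in m, angles in degrees, forces in N, time in s.
With the tool pointing down it reaches from about 0.325 to 0.85 m from the base axis. Payload 15.5 kg.
Tool frame: the origin (TCP) lies midway between the tips of the shut fingers; the grasp point (between the pads) lies 19 mm behind it; y points along the fingers, x is the direction in which the jaws open and shut, and the axes are right-handed (so a half turn about y gives the same grasp; the last joint's range is limited). The gripper opens to 91 mm and grips with 3 to 60 N. Pads are 32 mm wide; open, the fingers measure 118 mm over their backs; the gripper's body (76 mm by 178 mm) begins 60 mm behind the grasp point.
Start: joints at [69.758, 28.281, 77.091, -0, 74.628, -5.472], TCP at [0.159, 0.604, 0.214] pointing down, gripper open.
Joint ranges: [-166.48, 166.48], [-47.26, 123.95], [12.59, 153.08], [-70.14, 250.14], [6.76, 159.57], [-176.63, 176.63]. Speed limits (degrees/s): [108.29, 108.29, 147.25, 172.46, 172.46, 172.46].

## Interface

Orientations are given as a 3x3 rotation matrix whose columns are the frame's x, y, z axes.
In Python, from bench import ctrl gives the robot as it stands. The module is installed in compiled form; this text tells all that it offers. Calls block until the motion is done:
- ctrl.goto(position, orientation): joint-space move of the TCP to a pose.
- ctrl.move_l(position, vel=0.15, ori=None, contact_N=None): straight line of the TCP; ori=None keeps the orientation; vel is the mean speed in m/s. With contact_N (N) it stops when the force on the tool has changed by that much, and returns True; else False.
- ctrl.movej(angles): joint-space move.
- ctrl.command_gripper(opening): opening from 0.0 (shut) to 1.0 (fully open); the grip force is fixed at half the most; returns when the fingers have stopped.
- ctrl.sleep(seconds).
- ctrl.ik(position, orientation): joint angles nearest the present ones, or None.
- ctrl.read_camera(name): name is "side" or "top"; returns the picture (480x640x3 uint8, blue, green, red); there is no depth.
- ctrl.camera_params(name): a dict with "fx", "fy", "cx", "cy" (pixels), "pose" (4x4, takes a point from camera to world coordinates). Camera axes: x right, y up, looking along -z (the intrinsics and any distortion apply to the point x, -y, -z); pixel columns grow to the right and rows downward; lengths in m; the calibration is good to about 2 mm. A picture is of the moment at which its call begins. camera_params takes no time and is no camera call.
A pose or a line that the arm cannot do raises ctrl.MotionError and nothing moves.
- ctrl.sign_off(): hands the job in, once; it reports no verdict.
Readings, each from a call of its own:
- ctrl.current_t(): time.
- ctrl.current_q(): joint angles.
- ctrl.current_dq(): joint speeds.
- ctrl.current_effort(): joint torques, N m.
- ctrl.current_tool_pos(): TCP position.
- ctrl.current_eef_rot(): TCP orientation.
- ctrl.current_contact_force(): force on the tool from outside, world axes, zero at the start.
- ctrl.current_wrist_torque(): the same for the moment, N m.
- ctrl.current_grip_width(): opening from 0.0 (shut) to 1.0 (fully open).
Only numpy, scipy, OpenCV 4.12 (cv2) and the standard library are available. Lean on these libraries where they do the work, as an engineer would, in place of code of your own. Each camera call takes 0.05 s, during which the arm holds its last target. There are 200 camera calls.

## Task

Put the black eye loupe away in the compartment marked by the blue tab on the round storage carousel. First turn the carousel's white dial cover by its black grip bar until its opening lies squarely over that compartment, then lower the loupe through the opening and let go so that it stands upright on the compartment's floor; do not let it drop in from above the cover. Leave the opening over the blue compartment, and leave the pot, the tweezers and the brush where they are.

Things in the scene. Friction and masses are not known exactly. Their poses are not given: they have to be found in the camera images.
- carousel: Round grey carousel fixed to the bench, any yaw: diameter 260 mm, wall 38 mm high, 77 mm with cover and bar. Origin: on its axis at the underside, z up. Six 60 degree compartments, 3 mm walls between, 16 to 126 mm from the axis, all empty. Outside each, on the wall, a coloured tab (18 mm out, top at 30 mm): blue at +x, then counter-clockwise from above red, yellow, green, black, orange.
- blue_place (a point): Middle of the floor of the blue-tabbed compartment, 81 mm from the carousel's axis, 6 mm above the bench. Its x axis points radially outward (to the blue tab), z up.
- dial_cover (a joint): Turn of the white dial cover about the carousel's vertical axis, in rad: 0 (and any whole turn) = opening squarely over the blue compartment; grows counter-clockwise seen from above. It turns freely either way, has no detents, and stays where it is left (friction about 0.06 N m).
- opening (a point): Middle of the cover's only opening, at its top face, 43 mm above the bench, 81 mm from the axis; x axis radially outward. The cover is a white disc 260 mm across, 4 mm thick, underside at 39 mm. The opening is a 54 degree sector from 36 to 125 mm from the axis (89 mm long radially, 73 mm wide at its middle), closed outside by a 5 mm rim.
- dial_grip (a point): On the turning axis in the cover's black grip bar, 64 mm above the bench, a good height to pinch it. The bar is 52 mm long, 16 mm wide, from 43 to 77 mm above the bench; round its foot a flat grey disc 58 mm across, 2.5 mm high. The bar's length and this x axis point to the opening's middle; a white line on top marks the opening's end.
- loupe: Black eye loupe, a round solid-sided piece of 35 mm diameter and 27 mm height, about 20 g, standing upright on its wide rim on the bench to the right of the carousel. Origin: centre of its underside; z up.
- pot_b: Bystander: small white pot with a green lid, 52 mm diameter, 50 mm high. Origin: centre of its underside.
- tweezers: Bystander: steel tweezers lying on the bench, 122 mm long (along their y), 10 mm high. Origin: centre of the underside.
- brush: Bystander: small brush with a black handle lying on the bench, 150 mm long (along its y), 8 mm high. Origin: centre of the underside.
There are look-alikes about, which are no part of the job. Of the things that look like the loupe, the smaller one is meant.

How it is judged:
By the outcome, as a careful person would: the job done as asked, in the order asked, and still so for the second after the job is handed in, with the robot touching nothing.
It also fails if it takes over 61 s, if anything falls off the work surface, if the arm or the gripper's body presses on something with over 40 N, if the wrist force passes 120 N, or if a joint passes its speed limit or range.

## Working session

There is one attempt and no reset: what is moved stays moved. The work goes in short steps, each a Python script; the robot and the scene stay as the last script left them, time stands still between calls to the robot, and variables do not carry over. Pictures are saved under pics/ and viewed, about 8 in all and at most 12, crops included, and the job is handed in when it is done.

```bash
mkdir -p pics; cat > h.py <<'E'
import numpy as np, cv2
from bench import ctrl
def ray(name,u,v):
    p=ctrl.camera_params(name); P=np.array(p["pose"])
    d=np.array([(u-p["cx"])/p["fx"],-(v-p["cy"])/p["fy"],-1.])
    return P[:3,3],P[:3,:3]@d
def onz(name,u,v,z):
    o,d=ray(name,u,v); return o+d*(z-o[2])/d[2]
def proj(name,X):
    p=ctrl.camera_params(name); P=np.array(p["pose"])
    c=P[:3,:3].T@(np.array(X)-P[:3,3])
    return np.array([p["cx"]+p["fx"]*c[0]/-c[2],p["cy"]-p["fy"]*c[1]/-c[2]])
E
python3 - <<'E'
from h import *
for n in("top","side"):
    cv2.imwrite(f"pics/{n}0.png",ctrl.read_camera(n)); print(n,ctrl.camera_params(n))
print(ctrl.current_t(),ctrl.current_eef_rot())
E
```

```text
top {'fx': 617.4019524543969, 'fy': 617.4019524543969, 'cx': 318.61605314699557, 'cy': 237.93196586469094, 'pose': array([[-0.01375258,  0.98376783, -0.1789182 ,  0.25962981],
       [-0.99985113, -0.01166516,  0.01271376,  0.03166637],
       [ 0.01042028,  0.17906641,  0.9837818 ,  1.52548224],
       [ 0.        ,  0.        ,  0.        ,  1.        ]])}
side {'fx': 624.0259232606472, 'fy': 624.0259232606472, 'cx': 324.9902175291212, 'cy': 237.04082600066147, 'pose': array([[ 0.88035591,  0.25433379, -0.40035959,  0.03665655],
       [-0.47413697,  0.49492288, -0.72817956, -0.89216219],
       [ 0.01294645,  0.83088246,  0.55629734,  0.77354611],
       [ 0.        ,  0.        ,  0.        ,  1.        ]])}
0.1 [[ 2.54945329e-01 -3.80397767e-04 -9.66955394e-01]
 [ 9.66954901e-01 -9.83545521e-04  2.54945586e-01]
 [-1.04802538e-03 -9.99999444e-01  1.17077149e-04]]
```

View pics/top0.png

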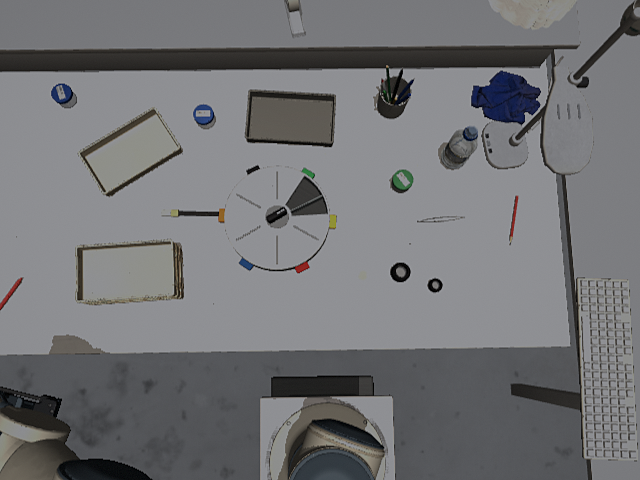

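View pics/side0.png

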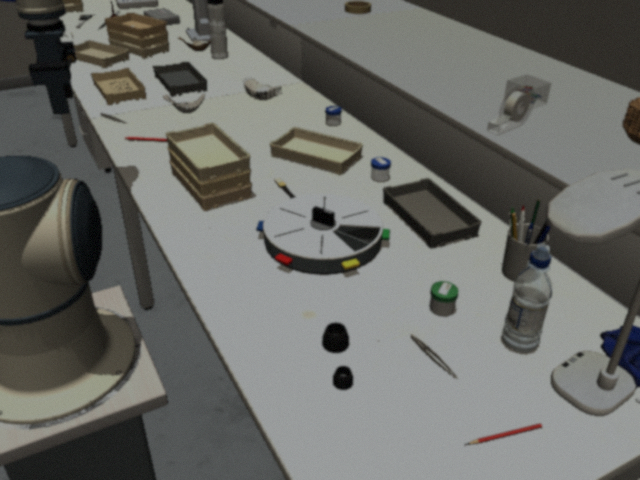

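The top view shows the carousel at (277,217), with its opening towards (308,198) between the green and yellow tabs. The blue tab is at (246,264). There are two loupe candidates: a larger one at (400,271) and a smaller one at (435,285). The smaller one fits the description. I'll confirm it in a crop while measuring.

```bash
python3 - <<'E'
from h import *
im=cv2.imread("pics/top0.png"); hsv=cv2.cvtColor(im,cv2.COLOR_BGR2HSV)
R={"blue":(100,130),"red":(0,6),"yellow":(22,32),"green":(45,85),"orange":(8,20)}
T={}
for k,(a,b) in R.items():
    m=cv2.inRange(hsv,(a,110,60),(b,255,255)); m[:150]=0;m[285:]=0;m[:,:205]=0;m[:,345:]=0
    n,l,s,c=cv2.connectedComponentsWithStats(m)
    i=1+np.argmax(s[1:,4]); T[k]=onz("top",*c[i],.030); print(k,c[i],s[i,4],T[k])
c1=(T["blue"]+T["green"])/2;c2=(T["yellow"]+T["orange"])/2;print("centres",c1,c2)
C=(c1+c2)[:2]/2
for k,off in zip(["blue","red","yellow","green","orange"],[0,60,120,180,300]):
    d=T[k][:2]-C; print(k,np.hypot(*d),(np.degrees(np.arctan2(d[1],d[0]))-off)%360)
g=cv2.cvtColor(im,cv2.COLOR_BGR2GRAY)
m=((g<60)*255).astype(np.uint8)
for (u,v,r,z) in [(400,271,15,.03),(435,285,12,.02),(277,215,15,.077)]:
    q=np.zeros_like(m);q[v-r:v+r,u-r:u+r]=m[v-r:v+r,u-r:u+r]
    cn=max(cv2.findContours(q,cv2.RETR_EXTERNAL,cv2.CHAIN_APPROX_NONE)[0],key=cv2.contourArea)
    (x,y),(w,h),a=cv2.minAreaRect(cn)
    B=[onz("top",*p,z)[:2] for p in cv2.boxPoints(((x,y),(w,h),a))]
    e=max((B[1]-B[0],B[2]-B[1]),key=np.linalg.norm)
    print((x,y),(w,h),onz("top",x,y,z),"dims",np.linalg.norm(B[1]-B[0]),np.linalg.norm(B[2]-B[1]),np.degrees(np.arctan2(e[1],e[0])))
s=cv2.imread("pics/side0.png")
a=cv2.resize(im[155:300,215:455],None,fx=3.3,fy=3.3,interpolation=3)[:, :792]
b=cv2.resize(s[310:400,290:410],None,fx=1,fy=1)
a[:90*2, -120*2:]=cv2.resize(b,None,fx=2,fy=2,interpolation=3)
cv2.imwrite("pics/crop1.png",a)
E
```

```text
blue [245.6097561  263.73170732] 82 [0.46972898 0.19139147 0.03      ]
red [301.59574468 267.03191489] 94 [0.4599239  0.05486998 0.03      ]
yellow [332.34939759 221.30120482] 83 [ 0.57303803 -0.02222337  0.03      ]
green [308.17857143 172.71428571] 56 [0.69828801 0.03624868 0.03      ]
orange [221.         214.95774648] 71 [0.59225886 0.2531185  0.03      ]
centres [0.5840085  0.11382008 0.03      ] [0.58264845 0.11544756 0.03      ]
blue 0.13710062029359782 145.95363403535276
red 0.13711456409756467 145.84053217410107
yellow 0.13724351847682104 145.699961052947
green 0.13913994779873512 145.7118874904047
orange 0.13877232224971486 146.31030726371063
(400.0000305175781, 272.0) (18.384777069091797, 18.384775161743164) [ 0.44473436 -0.18515654  0.03      ] dims 0.04570026364013727 0.04458416771462064 -46.17046104439241
(434.5, 285.0) (12.0, 13.0) [ 0.41288661 -0.27003076  0.02      ] dims 0.03196370945852307 0.029491089474243205 -90.7198986746175
(276.1922912597656, 214.96153259277344) (8.310325622558594, 21.954145431518555) [0.58028148 0.11396135 0.077     ] dims 0.05277752221259329 0.020411683658120162 -60.13512016516486
```

View pics/crop1.png

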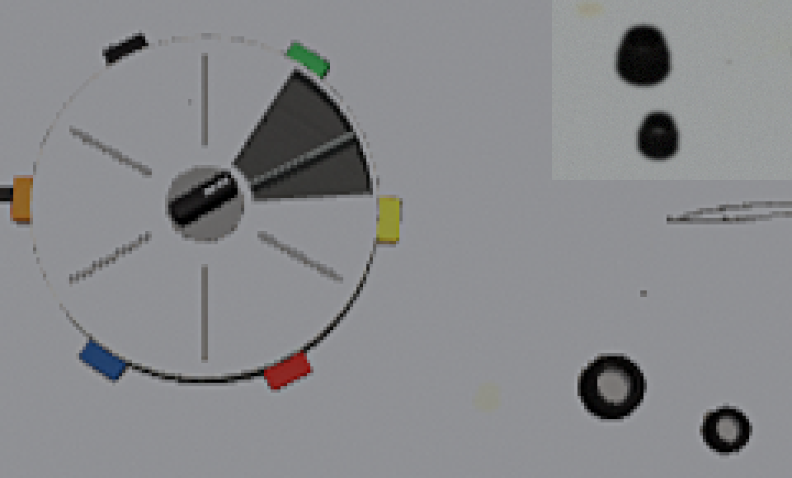

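The crop confirms it: the larger look-alike is about 45 mm across at (400,272), and the target is about 32–35 mm at (434,285). The bar points to −60° (white line end, opening bisector agrees) and the blue tab is at 146°, so the dial must turn by −154°. I'll grasp the bar and turn it.

```bash
cat >> h.py <<'E'
def R(t):
    c,s=np.cos(np.radians(t)),np.sin(np.radians(t))
    return np.array([[c,0,-s],[s,0,c],[0,-1,0]])
def th():
    r=np.array(ctrl.current_eef_rot()); return np.degrees(np.arctan2(r[1,0],r[0,0]))
E
python3 - <<'E'
from h import *
c=[.582,.1143]
ctrl.goto(c+[.14],R(30)); print(ctrl.current_t(),ctrl.current_q())
print(ctrl.move_l(c+[.050],vel=.1,contact_N=8), ctrl.current_tool_pos())
ctrl.command_gripper(0.0)
print("w",ctrl.current_grip_width()*91,ctrl.current_contact_force(),ctrl.current_wrist_torque(),th(),ctrl.current_t())
E
```

```text
2.425 [ 5.42125221e+00  3.02699387e+01  8.66691592e+01  9.43489846e-03
  6.30522739e+01 -2.46496490e+01]
False [0.58237522 0.11434669 0.0505519 ]
w 15.874127230376907 [ 6.93153081  6.2366226  -5.11628807] [ 0.83130313 -0.93577891  0.01223877] 29.99609726230739 4.6083
```

```bash
python3 - <<'E'
from h import *
p=np.array(ctrl.current_tool_pos()); ctrl.move_l(p+[.0009,.0005,0],vel=.02); print(ctrl.current_contact_force())
q=np.array(ctrl.current_q()); q[5]+=77; ctrl.movej(q); print(th(),ctrl.current_contact_force(),ctrl.current_wrist_torque(),ctrl.current_tool_pos())
q[5]+=77; ctrl.movej(q); print(th(),ctrl.current_contact_force(),ctrl.current_wrist_torque(),ctrl.current_t())
ctrl.command_gripper(0.6)
ctrl.move_l([.582,.1143,.16],vel=.2)
ctrl.goto([.45,-.27,.16],R(60))
im=ctrl.read_camera("top"); cv2.imwrite("pics/top1.png",im)
cv2.imwrite("pics/crop2.png",cv2.resize(im[155:300,215:455],None,fx=3.3,fy=3.3,interpolation=3))
print(ctrl.current_t())
E
```

```text
[-5.33613832 -3.84142178  3.36389045]
-46.90077874608332 [-1.65784822 -1.08324314  2.24747447] [-0.07870346  0.09989903 -0.06759466] [0.58314473 0.11498899 0.05005843]
-123.8963589380012 [-2.80450414  0.18964087  2.9591419 ] [ 0.17278054  0.42808954 -0.03613027] 7.4167
12.35
```

View pics/crop2.png

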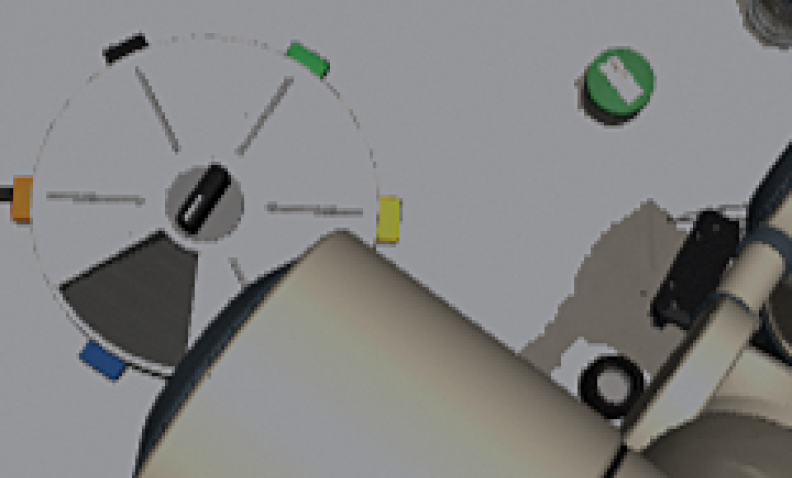

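The opening's bisector (about 147°) matches the blue tab, and no divider shows inside it. Now I'll grasp the small loupe.

```bash
python3 - <<'E'
from h import *
l=[.4138,-.272]
ctrl.command_gripper(0.75)
ctrl.goto(l+[.10],R(-34)); 
print(ctrl.move_l(l+[.0035],vel=.08,contact_N=6), ctrl.current_tool_pos())
im=ctrl.read_camera("side")
ctrl.command_gripper(0.0)
print("w",ctrl.current_grip_width()*91,ctrl.current_contact_force(),ctrl.current_t())
im2=ctrl.read_camera("side")
f=lambda i:cv2.resize(i[290:430,260:420],None,fx=2.5,fy=2.5,interpolation=3)
cv2.imwrite("pics/crop3.png",np.hstack([f(im),f(im2)]))
E
```

```text
False [ 0.41400081 -0.27216411  0.00387245]
w 34.22037057230142 [-0.74459777  0.77492786  2.23900114] 16.275
```

View pics/crop3.png

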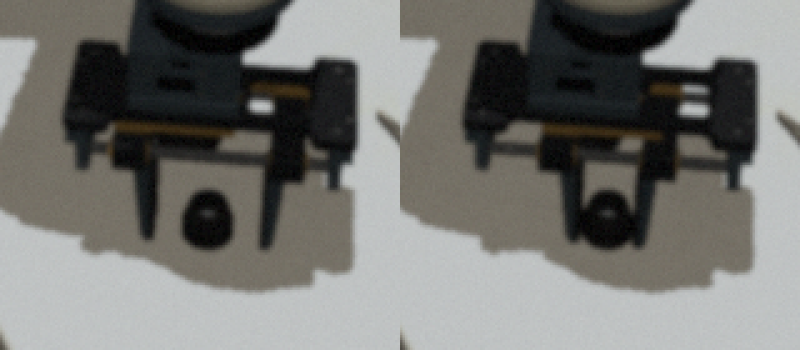

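The loupe is held, with the pads at 34 mm on its base. I'll carry it to the opening and lower it with the jaws radial.

```bash
python3 - <<'E'
from h import *
a=np.radians(145.9); b=[.5831+.081*np.cos(a),.1147+.081*np.sin(a)]
ctrl.move_l([.414,-.2722,.13],vel=.2)
ctrl.goto(b+[.13],R(-34.1)); ctrl.move_l(b+[.07],vel=.1)
print(ctrl.current_tool_pos(),ctrl.current_grip_width()*91,ctrl.current_q()[5],ctrl.current_t())
s=ctrl.read_camera("side");t=ctrl.read_camera("top")
cv2.imwrite("pics/crop4.png",np.hstack([cv2.resize(s[130:290,200:400],(500,400)),cv2.resize(t[160:290,205:300],(292,400))]))
E
```

```text
[0.51633235 0.16000717 0.0703666 ] 34.520148314755126 45.002603686427044 19.4917
```

View pics/crop4.png

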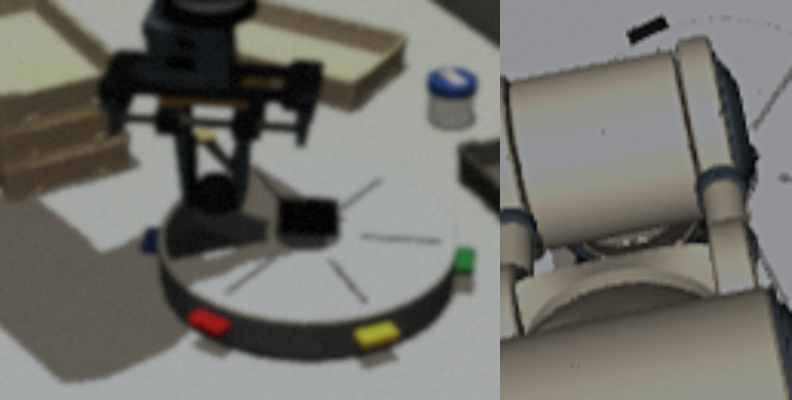

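The side view shows the loupe upright over the opening, clear of its edges. Now lower it, stopping on contact.

```bash
python3 - <<'E'
from h import *
p=np.array(ctrl.current_tool_pos())
ctrl.move_l([p[0],p[1],.018],vel=.06,contact_N=6) and print("early contact",ctrl.current_tool_pos())
p=np.array(ctrl.current_tool_pos())
print(ctrl.move_l([p[0],p[1],.0085],vel=.015,contact_N=4),ctrl.current_tool_pos(),ctrl.current_contact_force(),ctrl.current_t())
E
```

```text
True [0.5166561  0.16018347 0.00952796] [-0.33195753  0.22662301  7.02494442] 21.1667
```

Contact came at TCP z = 9.5 mm, where I expected the loupe to meet the floor. Release, retreat and look.

```bash
python3 - <<'E'
from h import *
p=np.array(ctrl.current_tool_pos())
ctrl.command_gripper(0.48); print(ctrl.current_contact_force(),ctrl.current_grip_width()*91)
print(ctrl.move_l([p[0],p[1],.07],vel=.06,contact_N=8),ctrl.current_tool_pos())
ctrl.move_l([p[0],p[1],.2],vel=.2)
ctrl.movej([69.758,28.281,77.091,0,74.628,-5.472]); print(ctrl.current_t())
s=ctrl.read_camera("side");t=ctrl.read_camera("top"); cv2.imwrite("pics/top2.png",t)
cv2.imwrite("pics/crop5.png",np.vstack([cv2.resize(t[140:300,155:475],(800,400)),np.hstack([cv2.resize(t[210:280,225:295],(200,200),interpolation=3),cv2.resize(s[180:280,240:540],(600,200))])]))
t0=cv2.imread("pics/top0.png")
for n,(u0,u1,v0,v1) in dict(pot=(388,416,165,195),tw=(412,470,210,226),brush=(160,217,205,220)).items(): print(n,np.abs(t[v0:v1,u0:u1].astype(int)-t0[v0:v1,u0:u1]).mean())
E
```

```text
[ 0.04703647  0.58658352 -0.70553003] 43.41963602061589
False [0.51642312 0.16014354 0.06967012]
25.55
pot 0.7361111111111112
tw 0.6645114942528736
brush 0.762962962962963
```

View pics/crop5.png

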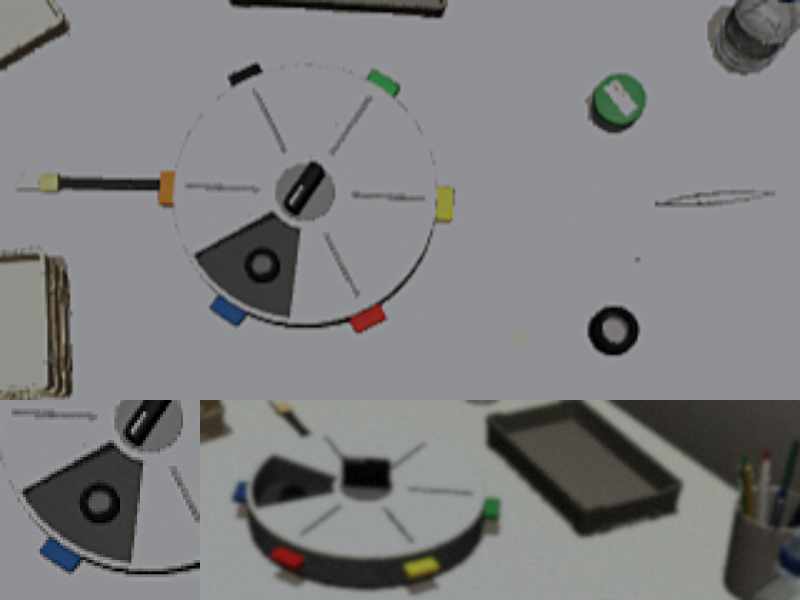

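```bash
python3 -c "
from h import *
ctrl.sign_off()"
```

```text
the job is handed in; nothing more can be done
```

The loupe is put away in the blue compartment, and I handed the job in at about 25.6 s of the 61 s allowed.

- **Dial cover:** I pinched the grip bar and turned the cover by −154°. In the last picture the opening's bisector and the blue tab agree within about 0.5°, and no divider shows inside the opening.
- **Loupe:** I took the smaller of the two look-alikes (about 35 mm; the other is about 45 mm). I lowered it through the opening until it met the compartment floor at the expected height, then let go. The last top picture shows it upright, near the middle of the opening.
- **Bystanders:** The pot, tweezers and brush show no change between the first and last pictures.

The arm is back at its start pose, touching nothing. The small sideways force when first gripping the bar (about 9 N) came from a 1 mm centring error; I corrected it before turning. No check failed or disagreed.

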